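Hold a well block in the datum corner of a reading stage

TASK

Pick up the long six-well metal block, set it flat on the grey reading stage with its notched corner in the corner of the two steel stop bars, and press it flush against both bars at once. Keep hold of it: the program finishes while the fingers still press the block against both bars, so that a reading can be taken. Leave the shorter block, the cup and the timer where they are.

Things in the scene. Friction and masses are not known exactly. Their poses are not given: they have to be found in the camera images.
- well_block: Long plain aluminium block with six wells in its top and a 12 mm square notch cut down its whole height at one corner, loose on the counter. 50 mm along its x, 80 mm along its y, 44 mm high, 0.3 to 0.55 kg. Origin: centre of the underside (of the full 50 x 80 outline), z up. The notched corner is the one at +x, +y. The wells are 14 mm wide and 16 mm deep; the four sides are plain. When seated its axes run parallel to those of the stage.
- notch_corner (a point): The point of well_block's underside where its notched corner would be if it were not cut away: +25 mm in x, +40 mm in y from the block's origin. Axes as the block's.
- stage: Flat grey reading stage fixed to the counter: plate 150 mm (its x) by 170 mm (its y), 12 mm thick. Origin: centre of the underside, z up. Two steel stop bars stand on it; the block belongs in the corner between them, on their -x and -y sides.
- stop_long: The longer steel bar on the stage, 100 mm long along the stage's y, 14 mm wide, its top 12 mm above the plate (24 mm above the counter), fixed. Origin: centre of its underside on the plate top; axes as the stage's. Its working face looks to -x, 7 mm from its origin. The 80 mm side of the block goes against it.
- stop_short: The shorter steel bar, 64 mm long along the stage's x, 14 mm wide, same height, fixed. Origin: centre of its underside on the plate top; axes as the stage's. Its working face looks to -y, 7 mm from its origin. The 50 mm side of the block goes against it.
- stop_corner (a point): Point on the plate's top where the working faces of the two bars meet: +45 mm in x, +50 mm in y, +12 mm in z from the stage's origin; axes as the stage's. The free plate extends to its -x and -y. The seated block's notch_corner coincides with it. Surfaces are not slippery: pressed hard on one bar or down on the plate, the block drags and may stop short of the other bar.
- short_block: Bystander: square aluminium block 50 x 50 x 44 mm with four wells and no notch, loose. Origin: centre of the underside. Beyond the blocks and left of the stage stands a fixed instrument under a grey dust cover, about 0.24 m across, 0.36 m tall, centred near x 0.74, y -0.14: carry things past on the near side of it.
- specimen_cup: Bystander: clear cup, 50 mm across, 79 mm high, loose. Origin: centre of the underside.
- bench_timer: Bystander: flat white timer, 58 x 62 mm, 20 mm high, loose. Origin: centre of the underside.

How it is judged:
By the outcome, as a careful person would: the job done as asked, in the order asked, and still so for the second after the job is handed in, while the arm keeps its last pose, push and grip.
It also fails if it takes over 64 s, if anything falls off the work surface, if the arm or the gripper's body presses on something with over 40 N, if the wrist force passes 120 N, or if a joint passes its speed limit or range.

ROBOT

A 7-joint arm with a two-finger parallel gripper is mounted at the origin on a cart in front of the work surface, level with it; the furniture and walls round the work are solid. World frame = base frame: x ahead of the robot, y to its left, z up, the work surface at z = 0. Lengths are in m, angles in rad, forces in N, time in s.
With the tool pointing down it reaches from about 0.35 to 0.9 m from the base axis. Payload 19.9 kg.
Tool frame: the origin (TCP) lies on the centre line of the jaws, within the pads' length; the fingertips stand 25 mm ahead of it and the grasp point (between the pads) lies 6 mm ahead of it; z points along the fingers, y is the line along which they close (so a half turn about z gives the same grasp; the last joint's range is limited). The gripper opens to 94 mm and grips with 3 to 60 N. Pads are 16 mm wide; open, the fingers measure 119 mm over their backs; the gripper's body (75 mm by 177 mm) begins 78 mm behind the grasp point.
Start: joints at [1.097, 0.417, -0.01, 1.614, 0.005, 1.111, -0.053], TCP at [0.262, -0.568, 0.23] pointing down, gripper open.
Joint ranges: [-2.81, 2.81], [-0.39, 2.02], [-1.27, 1.25], [0.06, 2.57], [-1.19, 4.33], [0.19, 2], [-2.82, 2.82]. Speed limits (rad/s): [1.89, 1.89, 2.39, 2.39, 3.01, 3.01, 3.01].

INTERFACE

Orientations are given as a 3x3 rotation matrix whose columns are the frame's x, y, z axes.
In Python, from station import env gives the robot as it stands. The module is installed in compiled form; this text tells all that it offers.
- The arm moves only by the tool apply_moves, never from a script. Its argument "motion" is a list that holds one entry, the list of rows, each a list of 7 numbers: the shift along the tool's x, y, z in m, then the turn, a rotation vector about the tool's x, y, z in rad, then the closure, from 0 (fully open) to 1 (shut). In form: [[[dx, dy, dz, wx, wy, wz, claw], ...]]. A call has 1 to 10 rows; each row shifts and turns the commanded pose from where the row before left it, along the tool's axes as they then stand; what a row does not reach is not made up. A row lasts 1/8 s, in which the tool goes at most 62.5 mm and 10.7 degrees, less where a joint would pass 70% of its speed; a pose out of reach is approached as far as the arm can. A call is refused whole if a number of a shift passes 0.0625 or a number of a turn 0.188, either way. A call with a gripper value outside its range is refused whole. The fingers move at their own pace and stop on an object; "newtons" is the grip in N (left out, the last holds). Time passes only in rows, so rows that do not move let the fingers close. It gives the time, the measured TCP pose, the force, the opening and the grip force at its end, in the units of the state.
- env.observe(): the state, without advancing time (a new reading comes with each control period).
- env.snapshot(name): name is "scene" or "top"; returns a dict with "color" (384x512x3 uint8, blue, green, red), "z_map" (384x512 float32, m along the optical axis (not along the pixel's ray), 0 where there is no reading), "fx", "fy", "cx", "cy" (pixels), "extrinsics" (4x4, takes a point from camera to world coordinates). Camera axes: x right, y down, z forward; pixel columns grow to the right and rows downward; lengths in m; the calibration is good to about 2 mm. A picture is of the moment at which its call begins.
- env.hand_in(): hands the job in; it is judged then, once.
Trained networks look in the newest picture that a camera, given by its name, has taken for a name from the list of things; names that differ only in an ending like _2 or _b are one class to them, and where a whole thing is asked for, a point or a joint stands for the part that bears it (a point fixed in the world has none). Each returns a list of dicts, best first, with "confidence" (0 to 1); they miss things now and then, are a little off and sometimes report something else, mostly with a low value. They report only what shows in the picture. A call takes as long as a camera call.
- env.silhouettes(camera, name): "region" (384x512 bool, what is visible of it) and "rect" ([left, top, width, height] in pixels, round what is visible of it).
The state is a dict: "time": time; "q": joint angles; "joint_vel": joint speeds; "joint_torque": joint torques, N m; "ee_pos": TCP position; "eef_rot": TCP orientation; "ft_force": force on the tool from outside, world axes, zero at the start; "moment": the same for the moment, N m; "opening": opening from 0.0 (shut) to 1.0 (fully open); "finger_force": force on a finger pad.
Only numpy, scipy, OpenCV 4.12 (cv2) and the standard library are available. Lean on these libraries where they do the work, as an engineer would, in place of code of your own. Each camera call takes 0.05 s, during which the arm holds its last target. There are 200 camera calls.

## Working session

There is one attempt and no reset: what is moved stays moved. The work goes in short steps, Python scripts to look and compute and a tool call to move; the robot and the scene stay as the last step left them, time stands still between calls to the robot, and variables do not carry over. Pictures are saved under pics/ and viewed, at most 10 in all, crops included, and the job is handed in when it is done.

Besides the shell and the picture viewer there is one more tool, called after "Call:" in YAML: its name, and indented under it one key for each argument. apply_moves: Moves the arm, as the interface text tells. Its arguments: {"type":"object","properties":{"motion":{"type":"array"},"newtons":{"type":"number"}},"required":["motion"]}

```bash
mkdir -p pics; cat > h.py <<'E'
import numpy as np, cv2
from station import env
def pts(s,mask=None):
    z=s["z_map"]; v,u=np.nonzero((z>0) if mask is None else (mask&(z>0)))
    d=z[v,u]; p=np.c_[(u-s["cx"])*d/s["fx"],(v-s["cy"])*d/s["fy"],d]
    E=np.array(s["extrinsics"]); return p@E[:3,:3].T+E[:3,3],u,v
E
python3 - <<'E'
from h import *
im=[]
for c in("scene","top"):
    s=env.snapshot(c); im.append(s["color"]); print(c,s["fx"],np.round(s["extrinsics"],3).tolist())
    for n in("well_block","stage","stop_long","stop_short","short_block","specimen_cup","bench_timer"):
        for r in env.silhouettes(c,n)[:2]:
            p,u,v=pts(s,r["region"]); print(c,n,round(r["confidence"],2),r["rect"],len(p),np.round(np.median(p,0),3) if len(p) else 0, np.round(p.max(0),3) if len(p) else 0)
    np.savez(c+".npz",**s)
    cv2.imwrite(f"pics/{c}0.png",s["color"])
o=env.observe(); print(o)
E
```

```text
scene 389.1444832921653 [[0.824, -0.32, 0.467, -0.175], [-0.566, -0.445, 0.694, -1.195], [-0.014, -0.836, -0.548, 0.872], [0.0, 0.0, 0.0, 1.0]]
scene well_block 0.53 [188.4, 157.2, 13.4, 15.1] 182 [0.448 0.239 0.037] [0.485 0.314 0.048]
scene stage 0.55 [254.6, 221.1, 57.6, 35.6] 994 [ 0.465 -0.382  0.01 ] [ 0.559 -0.25   0.319]
scene stop_long 0.39 [292.7, 225.5, 9.5, 13.1] 53 [ 0.532 -0.39   0.02 ] [ 0.543 -0.366  0.026]
scene short_block 0.48 [212.0, 186.9, 20.5, 18.3] 216 [ 0.427 -0.042  0.032] [ 0.471 -0.002  0.046]
scene short_block 0.21 [317.5, 252.5, 20.4, 27.6] 413 [ 0.471 -0.592  0.052] [ 0.505 -0.56   0.08 ]
scene specimen_cup 0.86 [318.3, 252.3, 17.8, 27.3] 427 [ 0.472 -0.592  0.052] [ 0.532 -0.498  0.082]
scene specimen_cup 0.37 [252.7, 217.4, 61.0, 44.1] 941 [ 0.465 -0.381  0.01 ] [ 0.564 -0.249  0.026]
top 495.8602831964969 [[-0.405, -0.844, 0.352, -0.149], [-0.914, 0.375, -0.153, 0.17], [-0.003, -0.384, -0.923, 1.735], [0.0, 0.0, 0.0, 1.0]]
top well_block 0.57 [151.8, 227.5, 25.9, 14.8] 367 [0.448 0.267 0.04 ] [0.499 0.313 0.052]
top well_block 0.24 [292.9, 141.9, 50.
[... 872 characters left out ...]
[-1.58093064e-03,  2.15969950e-05,  5.92946679e-05, -1.05558308e-03,
       -1.87334378e-04, -7.99098387e-04, -9.31992390e-04]), 'joint_torque': array([ 5.74895857e-04, -8.50951624e+01,  6.38422798e-01, -4.26272714e+01,
       -4.86845174e-02,  1.35000565e-02,  1.10273834e-05]), 'ee_pos': array([ 0.26153178, -0.56762403,  0.23043745]), 'eef_rot': array([[ 9.08222743e-01,  4.18487084e-01, -9.76509953e-05],
       [ 4.18487088e-01, -9.08222746e-01,  2.72297601e-05],
       [-7.72935522e-05, -6.55963681e-05, -9.99999995e-01]]), 'ft_force': array([ 0.27417119, -0.28584223, -0.04327272]), 'moment': array([ 0.00082069, -0.0370693 ,  0.02930064]), 'finger_force': 0.0, 'opening': 0.9972924207011912}
```

View pics/top0.png

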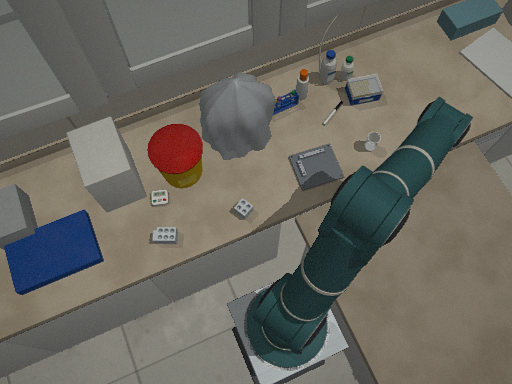

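View pics/scene0.png

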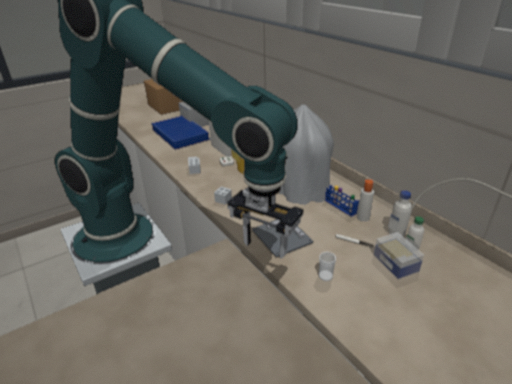

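The top view shows the well block at about (165,235), the square block at (243,208) and the stage at (316,166) with its bars on the upper and left edges. The cup is at (373,141) and the timer at (160,198). The scene view agrees. Next I'll zoom in and fit the poses.

```bash
python3 - <<'E'
from h import *
from scipy.optimize import minimize
s=dict(np.load("top.npz")); c=s["color"]
a=cv2.resize(c[218:252,142:187],None,fx=8.8,fy=8.8,interpolation=cv2.INTER_CUBIC)
b=cv2.resize(c[138:198,282:350],None,fx=5.8,fy=5.8,interpolation=cv2.INTER_CUBIC)
H=max(a.shape[0],b.shape[0]); f=lambda i:cv2.copyMakeBorder(i,0,H-i.shape[0],0,0,cv2.BORDER_CONSTANT)
cv2.imwrite("pics/crop.png",np.hstack([f(a),f(b)])); 
p,u,v=pts(s)
def show(nm,m):
    q=p[m]; (cx,cy),(w,h),ang=cv2.minAreaRect((q[:,:2]*1000).astype(np.float32)); print(nm,len(q),cx,cy,w,h,ang,np.median(q[:,2]))
box=lambda x0,x1,y0,y1:(p[:,0]>x0)&(p[:,0]<x1)&(p[:,1]>y0)&(p[:,1]<y1)
B=box(.38,.52,.2,.33); show("block z>.03",B&(p[:,2]>.03)); show("block z>.012",B&(p[:,2]>.012))
S=box(.34,.6,-.47,-.22); 
show("stage",S&(p[:,2]>.006)&(p[:,2]<.03)); show("bars",S&(p[:,2]>.018)&(p[:,2]<.04))
print("counter z",np.median(p[box(.40,.5,.1,.18)][:,2]))
# depth->coarse height map for stage
q=p[S&(p[:,2]>.018)&(p[:,2]<.04)]
for r in q[::4]: print(np.round(r*1000).astype(int).tolist(),end=' ')
E
```

```text
block z>.03 276 452.7757568359375 268.0745849609375 81.44377899169922 53.96782684326172 65.7335205078125 0.041901060141799173
block z>.012 373 466.63934326171875 262.1500549316406 81.0888900756836 83.1832275390625 67.41426849365234 0.039945234648496086
stage 1580 474.49566650390625 -344.8046569824219 254.0729217529297 248.68179321289062 1.5364385843276978 0.011821276559123794
bars 220 480.2837829589844 -348.0226135253906 161.04574584960938 147.89016723632812 82.54789733886719 0.021604352893642376
counter z -0.0018793976353527198
[539, -431, 23] [535, -408, 22] [541, -389, 19] [531, -401, 26] [538, -378, 24] [531, -392, 26] [541, -363, 22] [534, -381, 21] [528, -396, 18] [538, -352, 28] [533, -368, 23] [524, -384, 27] [543, -334, 24] [537, -353, 20] [528, -370, 22] [546, -323, 20] [537, -340, 22] [529, -357, 23] [512, -400, 19] [537, -327, 24] [529, -348, 22] [535, -322, 23] [526, -343, 23] [535, -309, 25] [513, -362, 22] [533, -312, 18] [478, -417, 25] [486, -396, 18] [519, -301, 28] [518, -296, 26] [477, -391, 23] [513, -303, 20] [513, -294, 20] [511, -289, 19] [506, -291, 18] [451, -412, 19] [495, -302, 21] [441, -424, 20] [437, -422, 20] [487, -299, 21] [448, -389, 20] [483, -296, 23] [476, -297, 27] [438, -392, 18] [466, -318, 18] [478, -281, 19] [467, -301, 21] [463, -290, 32] [447, -338, 21] [464, -292, 19] [461, -290, 18] [418, -361, 23] [405, -384, 20] [439, -288, 19] [411, -320, 19]
```

View pics/crop.png

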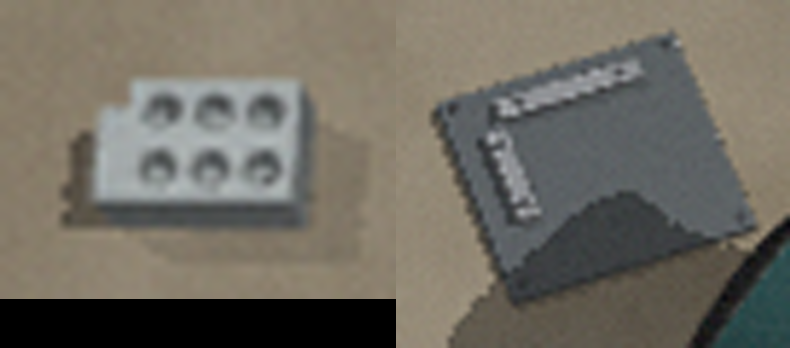

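The crop shows the block's notch at upper left (about crop pixel 115,93), so block +y points left and +x points up. The stage bars meet at upper left too (about 490,115). I'll fit x, y and yaw by rendering these models.

```bash
cat >> h.py <<'E'
from scipy.optimize import minimize
def proj(s,P):
    E=np.linalg.inv(np.array(s["extrinsics"])); c=np.atleast_2d(P)@E[:3,:3].T+E[:3,3]
    return np.c_[c[:,0]/c[:,2]*s["fx"]+s["cx"],c[:,1]/c[:,2]*s["fy"]+s["cy"]]
def rect(x0,x1,y0,y1): return np.array([[x0,y0],[x1,y0],[x1,y1],[x0,y1]])
L=np.array([[-25,-40],[25,-40],[25,28],[13,28],[13,40],[-25,40]])
BLOCK=[(L,0,44)]
STAGE=[(rect(-75,75,-85,85),0,12),(rect(45,59,-56,44),12,24),(rect(-25,39,50,64),12,24)] 
SS=6
def cover(s,parts,pose,roi):
    x,y,t,z0=pose; c,q=np.cos(t),np.sin(t); u0,v0,w,h=roi; lab=np.zeros((h*SS,w*SS),np.uint8)
    def pix(xy,z):
        xy=xy/1000.; P=np.c_[x+c*xy[:,0]-q*xy[:,1],y+q*xy[:,0]+c*xy[:,1],np.full(len(xy),z/1000.+z0)]
        p=(proj(s,P)-[u0,v0]+.5)*SS-.5; return np.round(p*256).astype(np.int32)
    k=1
    for i,(xy,a,b) in enumerate(parts):
        n=len(xy); A,B=pix(xy,a),pix(xy,b)
        ks=k if i<2 else k-2   # all bars share one pair of classes
        for j in range(n):
            cv2.fillConvexPoly(lab,np.array([A[j],A[(j+1)%n],B[(j+1)%n],B[j]]),ks,shift=8)
        cv2.fillPoly(lab,[B],ks+1,shift=8); 
        if i<2:k+=2
    return np.stack([(lab==i).reshape(h,SS,w,SS).mean((1,3)).ravel() for i in range(k)],1)
def fit(s,parts,x0,roi,z0=0.,excl=None):
    u0,v0,w,h=roi; I=s["color"][v0:v0+h,u0:u0+w].astype(float).mean(2).ravel()
    m=np.ones(len(I),bool) if excl is None else ~excl[v0:v0+h,u0:u0+w].ravel()
    def cost(p):
        A=cover(s,parts,[p[0],p[1],p[2],z0],roi)[m]; b=np.linalg.lstsq(A,I[m],rcond=None)[0]
        r=A@b-I[m]; return np.mean(np.sqrt(1+(r/12)**2))
    best=None
    for d in(-.06,0,.06):
        S=np.array([x0]+[np.array(x0)+e for e in([.008,0,d],[0,.008,d],[0,0,.08])])
        r=minimize(cost,x0,method="Nelder-Mead",options=dict(initial_simplex=S,xatol=1e-5,fatol=1e-6,maxiter=400))
        if best is None or r.fun<best.fun: best=r
    return best.x,best.fun
E
python3 - <<'E'
from h import *
s=dict(np.load("top.npz"))
b,f=fit(s,BLOCK,[.453,.262,-.42],(147,222,36,26)); print("block",b,np.degrees(b[2]),f)
ex=np.zeros((384,512),bool)
ex[184:]=1; ex[170:,305:]=1
g,f2=fit(s,STAGE,[.475,-.345,-.14],(284,140,64,46),excl=ex); print("stage",g,np.degrees(g[2]),f2)
sc=dict(np.load("scene.npz"))
b2,f=fit(sc,BLOCK,b,(180,150,30,30)); print("block scene",b2,np.degrees(b2[2]),f)
im=cv2.resize(s["color"],None,fx=6,fy=6,interpolation=cv2.INTER_CUBIC)
for P,parts in((b,BLOCK),(g,STAGE)):
    c,q=np.cos(P[2]),np.sin(P[2])
    for xy,_,z in parts:
        X=xy/1000.; W=np.c_[P[0]+c*X[:,0]-q*X[:,1],P[1]+q*X[:,0]+c*X[:,1],np.full(len(X),z/1000.)]
        cv2.polylines(im,[np.round((proj(s,W)+.5)*6).astype(np.int32)],True,(0,0,255),1)
cv2.imwrite("pics/ov.png",np.hstack([im[830:1200,284*6:350*6],im[1290:1660,142*6:190*6]]))
E
```

```text
block [ 0.45344489  0.26809806 -0.42562177] -24.386331135550165 1.5161219524520582
stage [ 0.48252377 -0.35141018 -0.08496336] -4.868041826575433 1.1531006730640376
block scene [ 0.45765032  0.2694787  -0.41263212] -23.642078690932387 1.0860627470617192
```

View pics/ov.png

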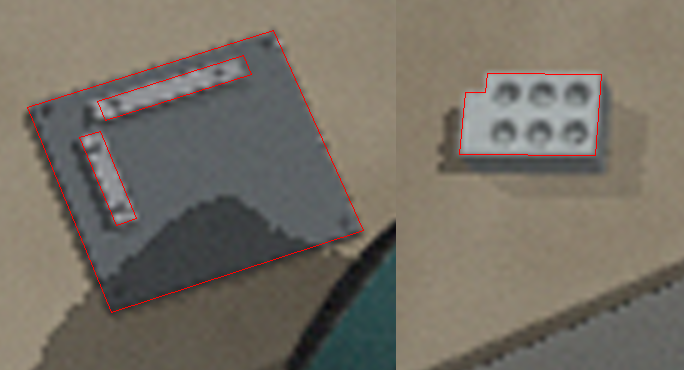

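The overlay agrees with the picture, with the bars about a pixel off along their length. I'll refine the fit while heading for the block.

Call:
apply_moves:
  motion:
    - [[0.034, -0.0336, 0, 0, 0, 0, 0], [0.034, -0.0336, 0, 0, 0, 0, 0], [0.034, -0.0336, 0, 0, 0, 0, 0], [0.034, -0.0336, 0, 0, 0, 0, 0], [0.034, -0.0336, 0, 0, 0, 0, 0], [0.034, -0.0336, 0, 0, 0, 0, 0], [0.034, -0.0336, 0, 0, 0, 0, 0], [0.034, -0.0336, 0, 0, 0, 0, 0], [0.034, -0.0336, 0, 0, 0, 0, 0], [0.034, -0.0336, 0, 0, 0, 0, 0]]

```text
time: 2.05
ee_pos: [0.4301, -0.1187, 0.2307]
eef_rot: [[0.908, 0.418, 0.001], [0.418, -0.908, -0.0], [0.0, 0.0, -1.0]]
ft_force: [1.0, -0.5, 0.2]
opening: 1.002
finger_force: 0.0
```

```bash
cat >> h.py <<'E'
STAGE=[(rect(-75,75,-85,85),0,12),(rect(45,59,-50,50),12,24),(rect(-25,39,50,64),12,24)]
def delta(xy,z,yt,n):
    """rows from the measured pose: tool shift, one-off world target, and turn so tool y lies at world angle yt"""
    o=env.observe(); R=np.array(o["eef_rot"]); d=np.array([*xy,z])-o["ee_pos"]
    a=np.arctan2(R[1,1],R[0,1]); w=-((yt-a+np.pi)%(2*np.pi)-np.pi)
    print("pos",np.round(o["ee_pos"],4),"yang",round(np.degrees(a),2),"tilt",np.round(R[2],4),"F",np.round(o["ft_force"],1),"grip",round(o["finger_force"],1),round(o["opening"]*94,1),"t",round(o["time"],2))
    print("tool shift",np.round(d@R,4),"turn z",round(w,4))
    for i in range(n):   # turn spread over rows: shift of each row in axes as they stand
        c,s=np.cos(w*i/n),np.sin(w*i/n); Z=np.array([[c,-s,0],[s,c,0],[0,0,1]])
        print(np.round((d/n)@R@Z,4).tolist(),round(w/n,4))
E
python3 - <<'E'
from h import *
s=env.snapshot("top"); cv2.imwrite("pics/top1.png",s["color"])
I=s["color"][140:195,284:350]
g,f2=fit(s,STAGE,[.482,-.351,-.085],(284,138,68,60)); print("stage",g,np.degrees(g[2]),f2)
b,f=fit(s,BLOCK,[.453,.268,-.42],(147,222,36,26)); print("block",b,f)
c,q=np.cos(g[2]),np.sin(g[2]); print("seat",g[0]+c*.02-q*.01,g[1]+q*.02+c*.01)
delta((.455,.2685),.16,-.42,9)
E
```

```text
stage [ 0.46129405 -0.25706104 -1.66262005] -95.26111168516363 1.9866460801706372
block [ 0.45346386  0.26739977 -0.4183836 ] 1.975223180206493
seat 0.46941803084792927 -0.27789373293249237
pos [ 0.4319 -0.1133  0.2309] yang -64.95 tilt [ 1.7e-03 -3.0e-04 -1.0e+00] F [ 0.7  8.2 -0.5] grip 0.0 93.8 t 2.1
tool shift [ 0.1824 -0.336   0.0713] turn z -0.7137
[0.0203, -0.0373, 0.0079] -0.0793
[0.0232, -0.0356, 0.0079] -0.0793
[0.0259, -0.0337, 0.0079] -0.0793
[0.0285, -0.0315, 0.0079] -0.0793
[0.0309, -0.0292, 0.0079] -0.0793
[0.0331, -0.0266, 0.0079] -0.0793
[0.0351, -0.0239, 0.0079] -0.0793
[0.0369, -0.0211, 0.0079] -0.0793
[0.0385, -0.0181, 0.0079] -0.0793
```

View pics/top1.png

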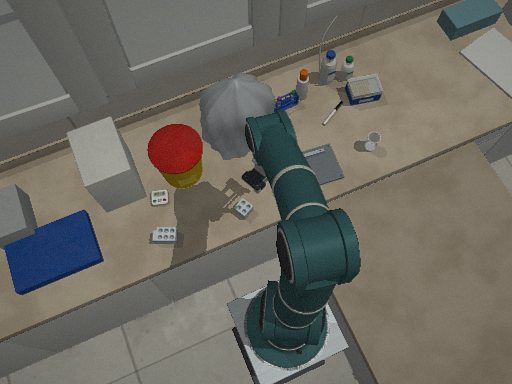

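The arm now covers the stage, so the stage fit from this picture is void and I'll redo it from the first one. The blocks are undisturbed, with the well block at (165,235). Moving on to it.

Call:
apply_moves:
  motion:
    - [[0.0203, -0.0373, 0.008, 0, 0, -0.079, 0], [0.0232, -0.0356, 0.008, 0, 0, -0.079, 0], [0.0259, -0.0337, 0.008, 0, 0, -0.079, 0], [0.0285, -0.0315, 0.008, 0, 0, -0.079, 0], [0.0309, -0.0292, 0.008, 0, 0, -0.079, 0], [0.0331, -0.0266, 0.008, 0, 0, -0.079, 0], [0.0351, -0.0239, 0.008, 0, 0, -0.079, 0], [0.0369, -0.0211, 0.008, 0, 0, -0.079, 0], [0.0385, -0.0181, 0.008, 0, 0, -0.079, 0], [0, 0, 0, 0, 0, 0, 0]]

```text
time: 3.35
ee_pos: [0.4544, 0.2642, 0.1579]
eef_rot: [[0.411, 0.912, -0.001], [0.912, -0.411, 0.001], [0.001, -0.002, -1.0]]
ft_force: [-0.4, -0.5, -0.3]
opening: 1.003
finger_force: 0.0
```

```bash
python3 - <<'E'
from h import *
delta((.455,.2685),.043,-.418,1)
s=dict(np.load("top.npz"))
ex=np.zeros((384,512),bool); ex[184:]=1; ex[170:,305:]=1
for e in(59,61):
  for a in (-25,-19,-22):
    P=[STAGE[0],STAGE[1],(rect(a,a+64,50,64),12,24)]
    g,f2=fit(s,P,[.4825,-.3514,-.085],(284,140,64,46),excl=ex); c,q=np.cos(g[2]),np.sin(g[2]); print(a,"stage",g,f2,"seat",g[0]+c*.02-q*.01,g[1]+q*.02+c*.01)
  break
E
```

```text
pos [0.4544 0.2642 0.1579] yang -24.24 tilt [ 7.0e-04 -1.7e-03 -1.0e+00] F [-0.4 -0.5 -0.3] grip 0.0 94.3 t 3.35
tool shift [ 0.0041 -0.001   0.1149] turn z -0.0051
[0.0041, -0.001, 0.1149] -0.0051
-25 stage [ 0.48283059 -0.35132513 -0.09978162] 1.1412489813038145 seat 0.5037272678335779 -0.34336718864592386
-19 stage [ 0.48256165 -0.35125421 -0.09666702] 1.1564425774229294 seat 0.5034334476982902 -0.34323122375719495
-22 stage [ 0.48252488 -0.35153394 -0.09464582] 1.1481840863894868 seat 0.5033804145935543 -0.3434687922747458
```

Call:
apply_moves:
  motion:
    - [[0.004, -0.001, 0.025, 0, 0, -0.005, 0], [0, 0, 0.03, 0, 0, 0, 0], [0, 0, 0.03, 0, 0, 0, 0], [0, 0, 0.02, 0, 0, 0, 0], [0, 0, 0.01, 0, 0, 0, 0], [0, 0, 0, 0, 0, 0, 0.6], [0, 0, 0, 0, 0, 0, 0.6], [0, 0, 0, 0, 0, 0, 0.6], [0, 0, 0, 0, 0, 0, 0.6], [0, 0, 0, 0, 0, 0, 0.6]]
  newtons: 40

```text
time: 4.6
ee_pos: [0.4559, 0.2656, 0.0437]
eef_rot: [[0.41, 0.912, 0.0], [0.912, -0.41, 0.0], [0.0, -0.0, -1.0]]
ft_force: [-2.1, 0.4, 4.6]
opening: 0.526
finger_force: 40.0
```

Call:
apply_moves:
  motion:
    - [[0, 0, -0.01, 0, 0, 0, 0.6], [0, 0, -0.025, 0, 0, 0, 0.6], [0, 0, -0.03, 0, 0, 0, 0.6], [0, 0, -0.03, 0, 0, 0, 0.6], [0, 0, -0.025, 0, 0, 0, 0.6], [0, 0, 0, 0, 0, 0, 0.6]]

```text
time: 5.35
ee_pos: [0.4566, 0.2658, 0.1651]
eef_rot: [[0.411, 0.912, 0.003], [0.912, -0.411, 0.001], [0.002, 0.002, -1.0]]
ft_force: [-0.8, -0.5, -3.5]
opening: 0.53
finger_force: 40.0
```

```bash
python3 - <<'E'
from h import *
delta((.42,-.1),.165,-.26,9)
s=env.snapshot("top"); cv2.imwrite("pics/top2.png",cv2.resize(s["color"][120:280,120:360],None,fx=3,fy=3,interpolation=cv2.INTER_CUBIC))
E
```

```text
pos [0.4566 0.2658 0.1651] yang -24.24 tilt [ 0.002   0.0021 -1.    ] F [-0.8 -0.5 -3.5] grip 40.0 49.8 t 5.35
tool shift [-3.486e-01  1.168e-01 -3.000e-04] turn z -0.1631
[-0.0387, 0.013, -0.0] -0.0181
[-0.039, 0.0123, -0.0] -0.0181
[-0.0392, 0.0116, -0.0] -0.0181
[-0.0394, 0.0109, -0.0] -0.0181
[-0.0396, 0.0101, -0.0] -0.0181
[-0.0397, 0.0094, -0.0] -0.0181
[-0.0399, 0.0087, -0.0] -0.0181
[-0.0401, 0.008, -0.0] -0.0181
[-0.0402, 0.0072, -0.0] -0.0181
```

View pics/top2.png

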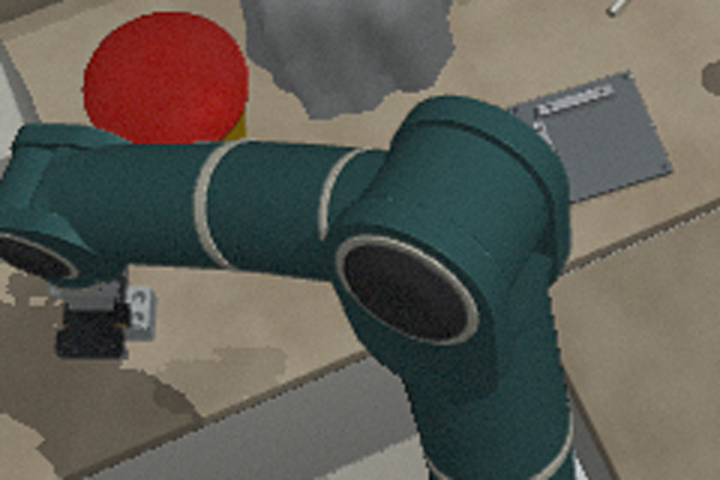

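The block is held and lifted: crop pixel (140,310) shows its free end beside the fingers, and the wrist reads 3.5 N of weight. Now carrying it along the near side of the instrument.

Call:
apply_moves:
  motion:
    - [[-0.0387, 0.013, 0, 0, 0, -0.018, 0.6], [-0.039, 0.0123, 0, 0, 0, -0.018, 0.6], [-0.0392, 0.0116, 0, 0, 0, -0.018, 0.6], [-0.0394, 0.0109, 0, 0, 0, -0.018, 0.6], [-0.0396, 0.0101, 0, 0, 0, -0.018, 0.6], [-0.0397, 0.0094, 0, 0, 0, -0.018, 0.6], [-0.0399, 0.0087, 0, 0, 0, -0.018, 0.6], [-0.0401, 0.008, 0, 0, 0, -0.018, 0.6], [-0.0402, 0.0072, 0, 0, 0, -0.018, 0.6], [0, 0, 0, 0, 0, 0, 0.6]]

```text
time: 6.65
ee_pos: [0.4181, -0.1029, 0.1623]
eef_rot: [[0.262, 0.965, -0.002], [0.965, -0.262, 0.0], [-0.0, -0.002, -1.0]]
ft_force: [-0.9, 0.1, -3.4]
opening: 0.533
finger_force: 40.0
```

```bash
python3 - <<'E'
from h import *
# stand-off: 15 mm from both bars
t=-.096; c,q=np.cos(t),np.sin(t); x=.5035+c*-.015-q*-.017; y=-.3434+q*-.015+c*-.017; print(x,y)
delta((x,y),.12,t,7)
E
```

```text
0.4869395725292869 -0.358883934964577
pos [ 0.4181 -0.1029  0.1623] yang -15.18 tilt [-3.e-04 -2.e-03 -1.e+00] F [-0.9  0.1 -3.4] grip 40.0 50.1 t 6.65
tool shift [-0.229   0.1336  0.0421] turn z -0.169
[-0.0327, 0.0191, 0.006] -0.0241
[-0.0332, 0.0183, 0.006] -0.0241
[-0.0336, 0.0175, 0.006] -0.0241
[-0.034, 0.0167, 0.006] -0.0241
[-0.0344, 0.0158, 0.006] -0.0241
[-0.0348, 0.015, 0.006] -0.0241
[-0.0351, 0.0142, 0.006] -0.0241
```

Call:
apply_moves:
  motion:
    - [[-0.0327, 0.0191, 0.006, 0, 0, -0.024, 0.6], [-0.0332, 0.0183, 0.006, 0, 0, -0.024, 0.6], [-0.0336, 0.0175, 0.006, 0, 0, -0.024, 0.6], [-0.034, 0.0167, 0.006, 0, 0, -0.024, 0.6], [-0.0344, 0.0158, 0.006, 0, 0, -0.024, 0.6], [-0.0348, 0.015, 0.006, 0, 0, -0.024, 0.6], [-0.0351, 0.0142, 0.006, 0, 0, -0.024, 0.6], [0, 0, 0, 0, 0, 0, 0.6], [0, 0, 0, 0, 0, 0, 0.6]]

```text
time: 7.78
ee_pos: [0.4891, -0.3548, 0.1204]
eef_rot: [[0.092, 0.996, -0.001], [0.996, -0.092, 0.002], [0.001, -0.001, -1.0]]
ft_force: [0.2, 0.3, -3.2]
opening: 0.529
finger_force: 40.0
```

```bash
python3 - <<'E'
from h import *
delta((.487,-.3589),.055,-.096,1)
a=env.snapshot("top")["color"]; b=env.snapshot("scene")["color"]
f=lambda i:cv2.resize(i,None,fx=5,fy=5,interpolation=cv2.INTER_CUBIC)
cv2.imwrite("pics/c3.png",np.hstack([f(a[125:205,270:350]),f(b[180:260,240:320])]))
E
```

```text
pos [ 0.4891 -0.3548  0.1204] yang -5.28 tilt [ 0.0015 -0.0013 -1.    ] F [ 0.2  0.3 -3.2] grip 40.0 49.8 t 7.78
tool shift [-0.0044 -0.0016  0.0654] turn z 0.0038
[-0.0044, -0.0016, 0.0654] 0.0038
```

View pics/c3.png

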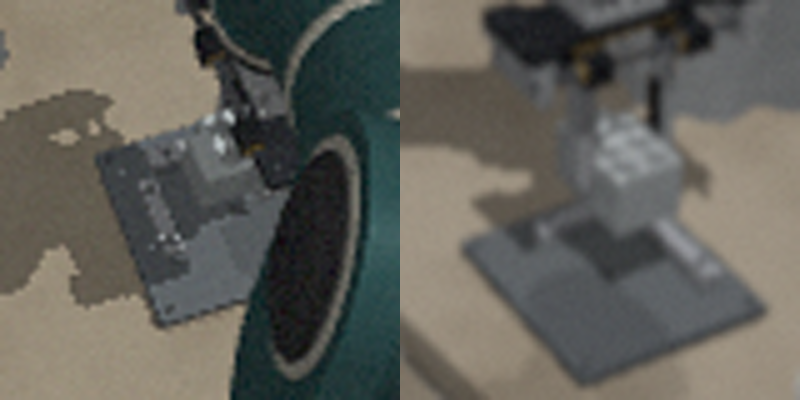

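The scene crop shows the block hanging over the plate inside the bars' corner, with the short bar at left (about 560,225) and the long bar at right (about 690,250). Lowering to just above the plate.

Call:
apply_moves:
  motion:
    - [[-0.0044, -0.0016, 0.015, 0, 0, 0.004, 0.6], [0, 0, 0.02, 0, 0, 0, 0.6], [0, 0, 0.015, 0, 0, 0, 0.6], [0, 0, 0.01, 0, 0, 0, 0.6], [0, 0, 0.003, 0, 0, 0, 0.6], [0, 0, 0, 0, 0, 0, 0.6], [0, 0, 0, 0, 0, 0, 0.6]]

```text
time: 8.75
ee_pos: [0.4874, -0.3605, 0.0589]
eef_rot: [[0.097, 0.995, 0.001], [0.995, -0.097, -0.0], [-0.0, 0.001, -1.0]]
ft_force: [0.1, 0.4, -3.5]
opening: 0.529
finger_force: 40.0
```

```bash
python3 - <<'E'
from h import *
delta((.5035,-.3434),.0557,-.096,1)
s=env.snapshot("scene"); np.savez("scene3.npz",**s)
ex=np.zeros((384,512),bool); ex[:,:]=0
cv2.fillConvexPoly(ex.view(np.uint8),np.array([[262,170],[318,170],[318,200],[300,236],[278,245],[258,226]]),1)
for x0 in([.4826,-.3513,-.097],[.48,-.349,-.07]):
    g,f=fit(s,STAGE,x0,(250,215,74,50),excl=ex); print("stage scene",g,f)
E
```

```text
pos [ 0.4874 -0.3605  0.0589] yang -5.55 tilt [-4.e-04  6.e-04 -1.e+00] F [ 0.1  0.4 -3.5] grip 40.0 49.7 t 8.75
tool shift [0.0186 0.0144 0.0032] turn z -0.0009
[0.0186, 0.0144, 0.0032] -0.0009
stage scene [ 0.48572526 -0.35253994 -0.10286971] 1.3564993238056373
stage scene [ 0.48596804 -0.35256038 -0.09964655] 1.3566947902335413
```

Call:
apply_moves:
  motion:
    - [[0, 0, 0.0015, 0, 0, 0, 0.6], [0, 0, 0.001, 0, 0, 0, 0.6], [0, 0, 0, 0, 0, 0, 0.6], [0, 0, 0, 0, 0, 0, 0.6]]

```text
time: 9.3
ee_pos: [0.4871, -0.3604, 0.0559]
eef_rot: [[0.097, 0.995, -0.0], [0.995, -0.097, 0.0], [0.0, -0.0, -1.0]]
ft_force: [1.2, -0.5, -3.7]
opening: 0.528
finger_force: 40.0
```

Call:
apply_moves:
  motion:
    - [[0, 0, 0.0007, 0, 0, 0, 0.6], [0, 0, 0, 0, 0, 0, 0.6], [0, 0, 0, 0, 0, 0, 0.6]]

```text
time: 9.68
ee_pos: [0.4872, -0.3604, 0.0557]
eef_rot: [[0.097, 0.995, -0.0], [0.995, -0.097, -0.0], [-0.0, -0.0, -1.0]]
ft_force: [-3.2, 1.6, 5.8]
opening: 0.532
finger_force: 40.0
```

Call:
apply_moves:
  motion:
    - [[0, 0, -0.0004, 0, 0, 0, 0.6], [0.003, 0.003, 0, 0, 0, 0, 0.6], [0.004, 0.003, 0, 0, 0, 0, 0.6], [0.004, 0.003, 0, 0, 0, 0, 0.6], [0.002, 0.001, 0, 0, 0, 0, 0.6], [0, 0, 0, 0, 0, 0, 0.6], [0, 0, 0, 0, 0, 0, 0.6]]

```text
time: 10.55
ee_pos: [0.4987, -0.3481, 0.0557]
eef_rot: [[0.096, 0.995, 0.001], [0.995, -0.096, 0.0], [0.0, 0.001, -1.0]]
ft_force: [1.6, 2.0, 1.4]
opening: 0.527
finger_force: 40.0
```

Call:
apply_moves:
  motion:
    - [[0.001, 0, 0, 0, 0, 0, 0.6], [0.001, 0, 0, 0, 0, 0, 0.6], [0.001, 0, 0, 0, 0, 0, 0.6], [0, 0, 0, 0, 0, 0, 0.6]]

```text
time: 11.05
ee_pos: [0.4984, -0.346, 0.0557]
eef_rot: [[0.097, 0.995, -0.0], [0.995, -0.097, -0.001], [-0.001, -0.0, -1.0]]
ft_force: [-0.7, -5.2, 2.4]
opening: 0.531
finger_force: 40.0
```

Call:
apply_moves:
  motion:
    - [[0.001, 0, 0, 0, 0, 0, 0.6], [0.001, 0, 0, 0, 0, 0, 0.6], [0, 0, 0, 0, 0, 0, 0.6]]

```text
time: 11.42
ee_pos: [0.4985, -0.3457, 0.0559]
eef_rot: [[0.098, 0.995, 0.0], [0.995, -0.098, -0.003], [-0.003, 0.001, -1.0]]
ft_force: [-0.3, -13.8, 1.1]
opening: 0.53
finger_force: 40.0
```

Call:
apply_moves:
  motion:
    - [[0, 0.001, 0, 0, 0, 0, 0.6], [0, 0.001, 0, 0, 0, 0, 0.6], [0, 0.001, 0, 0, 0, 0, 0.6], [0, 0, 0, 0, 0, 0, 0.6]]

```text
time: 11.92
ee_pos: [0.4995, -0.3459, 0.0558]
eef_rot: [[0.099, 0.995, -0.004], [0.995, -0.099, -0.002], [-0.002, -0.004, -1.0]]
ft_force: [-13.8, -9.7, 12.5]
opening: 0.526
finger_force: 40.0
```

```bash
python3 - <<'E'
from h import *
delta((.5035,-.3454),.0557,-.098,1); print(env.observe()["moment"])
E
```

```text
pos [ 0.4995 -0.3459  0.0558] yang -5.66 tilt [-0.0023 -0.0036 -1.    ] F [-13.8  -9.7  12.5] grip 40.0 49.5 t 11.93
tool shift [0.0009 0.004  0.0001] turn z -0.0008
[0.0009, 0.004, 0.0001] -0.0008
[-2.39448956  3.41348942  0.37308825]
```

The short bar is reached, but x stalled about 4 mm early with 16 N on the plate. That looks like drag rather than the long bar, so I'll unload and push x first.

Call:
apply_moves:
  motion:
    - [[-0.0035, -0.002, -0.0004, 0, 0, 0, 0.6], [0, 0, 0, 0, 0, 0, 0.6], [0, 0, 0, 0, 0, 0, 0.6]]

```text
time: 12.3
ee_pos: [0.4995, -0.3465, 0.0557]
eef_rot: [[0.096, 0.995, -0.0], [0.995, -0.096, 0.001], [0.001, -0.0, -1.0]]
ft_force: [0.3, 0.0, -2.9]
opening: 0.529
finger_force: 40.0
```

Call:
apply_moves:
  motion:
    - [[0, 0.0015, 0, 0, 0, 0, 0.6], [0, 0.0015, 0, 0, 0, 0, 0.6], [0, 0.0015, 0, 0, 0, 0, 0.6], [0, 0, 0, 0, 0, 0, 0.6]]

```text
time: 12.8
ee_pos: [0.5041, -0.3474, 0.056]
eef_rot: [[0.097, 0.995, -0.0], [0.995, -0.097, 0.0], [0.0, -0.0, -1.0]]
ft_force: [-0.4, 0.5, -3.5]
opening: 0.533
finger_force: 40.0
```

Confirmed: x moves freely when unloaded. Continuing to the long bar.

Call:
apply_moves:
  motion:
    - [[0, 0.001, 0, 0, 0, 0, 0.6], [0, 0.001, 0, 0, 0, 0, 0.6], [0, 0.001, 0, 0, 0, 0, 0.6], [0, 0, 0, 0, 0, 0, 0.6]]

```text
time: 13.3
ee_pos: [0.5056, -0.3477, 0.0558]
eef_rot: [[0.097, 0.995, -0.003], [0.995, -0.097, 0.001], [0.0, -0.003, -1.0]]
ft_force: [-9.0, 2.2, 2.2]
opening: 0.526
finger_force: 40.0
```

Call:
apply_moves:
  motion:
    - [[0, 0.0005, 0, 0, 0, 0, 0.6], [0, 0.0005, 0, 0, 0, 0, 0.6], [0, 0, 0, 0, 0, 0, 0.6]]

```text
time: 13.68
ee_pos: [0.5057, -0.3477, 0.0558]
eef_rot: [[0.097, 0.995, -0.005], [0.995, -0.097, 0.001], [0.0, -0.005, -1.0]]
ft_force: [-16.1, 4.2, 10.4]
opening: 0.531
finger_force: 40.0
```

```bash
python3 - <<'E'
from h import *
delta((.5035,-.3454),.0557,-.098,1); print(env.observe()["moment"])
E
```

```text
pos [ 0.5057 -0.3477  0.0558] yang -5.59 tilt [ 5.0e-04 -4.8e-03 -1.0e+00] F [-16.1   4.2  10.4] grip 40.0 50.0 t 13.68
tool shift [ 0.0021 -0.0024  0.0001] turn z 0.0004
[0.0021, -0.0024, 0.0001] 0.0004
[0.94067726 3.70385419 0.16646834]
```

Long bar contact at x = 0.5057. Easing off x, closing the last 2 mm in y, then loading both.

Call:
apply_moves:
  motion:
    - [[0, -0.0018, 0, 0, 0, 0, 0.6], [0.001, 0, 0, 0, 0, 0, 0.6], [0.001, 0, 0, 0, 0, 0, 0.6], [0, 0, 0, 0, 0, 0, 0.6]]

```text
time: 14.18
ee_pos: [0.5056, -0.3465, 0.0559]
eef_rot: [[0.098, 0.995, -0.001], [0.995, -0.098, -0.001], [-0.001, -0.001, -1.0]]
ft_force: [-5.3, -3.7, -3.1]
opening: 0.525
finger_force: 40.0
```

Call:
apply_moves:
  motion:
    - [[0.0008, 0, 0, 0, 0, 0, 0.6], [0.0007, 0, 0, 0, 0, 0, 0.6], [0, 0, 0, 0, 0, 0, 0.6]]

```text
time: 14.55
ee_pos: [0.5056, -0.3464, 0.0561]
eef_rot: [[0.098, 0.995, -0.001], [0.995, -0.098, -0.002], [-0.002, -0.001, -1.0]]
ft_force: [-6.0, -9.4, -3.5]
opening: 0.531
finger_force: 40.0
```

Both bars are touching, at the positions expected for each, but the block's weight still hangs on the arm. Now I'll set it down, let it self-align under a light grip, then press and regrip.

Call:
apply_moves:
  motion:
    - [[-0.0008, -0.0003, 0.0003, 0, 0, 0, 0.6], [0, 0, 0.0003, 0, 0, 0, 0.6], [0, 0, 0, 0, 0, 0, 0.6]]
  newtons: 15

```text
time: 14.92
ee_pos: [0.5056, -0.3464, 0.0558]
eef_rot: [[0.098, 0.995, -0.001], [0.995, -0.098, -0.002], [-0.002, -0.0, -1.0]]
ft_force: [-6.7, -6.1, 4.2]
opening: 0.528
finger_force: 15.0
```

Call:
apply_moves:
  motion:
    - [[0.0008, 0.0008, 0, 0, 0, 0, 0.6], [0.0004, 0.0004, 0, 0, 0, 0, 0.6], [0, 0, 0, 0, 0, 0, 0.6]]

```text
time: 15.3
ee_pos: [0.5057, -0.3463, 0.0559]
eef_rot: [[0.099, 0.995, -0.002], [0.995, -0.099, -0.003], [-0.003, -0.002, -1.0]]
ft_force: [-13.0, -9.8, 9.5]
opening: 0.533
finger_force: 15.0
```

```bash
python3 - <<'E'
from h import *
delta((.5035,-.3454),.0557,-.098,1); print(env.observe()["moment"])
E
```

```text
pos [ 0.5057 -0.3463  0.0559] yang -5.67 tilt [-0.0028 -0.0022 -1.    ] F [-13.   -9.8   9.5] grip 15.0 50.1 t 15.3
tool shift [ 0.0007 -0.0023  0.0002] turn z -0.001
[0.0007, -0.0023, 0.0002] -0.001
[-2.1270073   3.25699654  0.25620445]
```

Call:
apply_moves:
  motion:
    - [[0, 0, 0, -0.004, 0.005, 0, 0.6], [0, 0, 0, 0, 0, 0, 0.6], [0, 0, 0, 0, 0, 0, 0.6], [0, 0, 0, 0, 0, 0, 0.6]]
  newtons: 40

```text
time: 15.8
ee_pos: [0.5056, -0.3464, 0.0557]
eef_rot: [[0.099, 0.995, 0.002], [0.995, -0.099, 0.002], [0.002, 0.002, -1.0]]
ft_force: [-13.0, -10.1, 7.1]
opening: 0.526
finger_force: 40.0
```

```bash
python3 - <<'E'
from h import *
delta((.5057,-.3463),.0557,-.098,1); print(env.observe()["moment"])
a=env.snapshot("top")["color"]; s=env.snapshot("scene"); b=s["color"]
f=lambda i:cv2.resize(i,None,fx=6,fy=6,interpolation=cv2.INTER_CUBIC)
B=f(b[190:260,250:320])
# seat outline predicted from scene-camera stage fit
g=[.4858,-.3525,-.1005]; c,q=np.cos(g[2]),np.sin(g[2])
X=(L+[20,10])/1000.; W=np.c_[g[0]+c*X[:,0]-q*X[:,1],g[1]+q*X[:,0]+c*X[:,1],np.full(6,.056)]
print("predicted seat centre",g[0]+c*.02-q*.01,g[1]+q*.02+c*.01)
cv2.polylines(B,[np.round((proj(s,W)-[250,190]+.5)*6).astype(np.int32)],True,(0,0,255),1)
cv2.imwrite("pics/c4.png",np.hstack([f(b[190:260,255:315]),B]))
E
```

```text
pos [ 0.5056 -0.3464  0.0557] yang -5.67 tilt [ 0.0022  0.0016 -1.    ] F [-13.  -10.1   7.1] grip 40.0 49.5 t 15.8
tool shift [0.0001 0.0001 0.    ] turn z -0.001
[0.0001, 0.0001, 0.0] -0.001
[-2.32965102  3.47922208  0.16590091]
predicted seat centre 0.5067023915462209 -0.3445570768826286
```

View pics/c4.png

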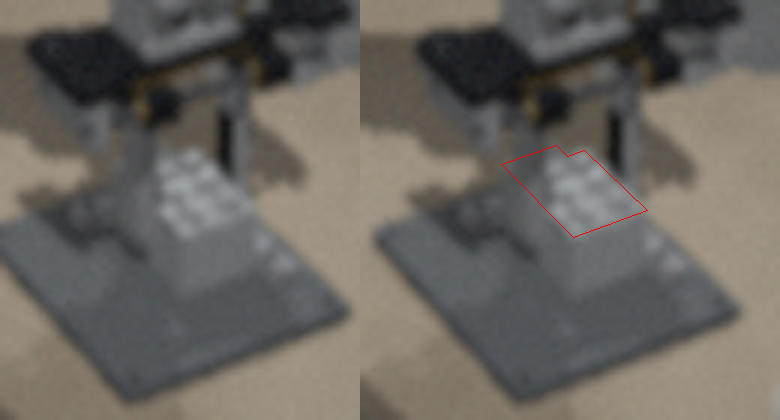

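The seated block's edges line up with the outline predicted for the seat (right view, corners at about 575,237 and 647,210). I'll remove the small tilt overcorrection under a light grip, regrip, and check.

Call:
apply_moves:
  motion:
    - [[0, 0, 0, 0.002, -0.002, 0, 0.6], [0.0004, 0.0004, 0, 0, 0, 0, 0.6], [0, 0, 0, 0, 0, 0, 0.6], [0, 0, 0, 0, 0, 0, 0.6]]
  newtons: 12

```text
time: 16.4
ee_pos: [0.5057, -0.3462, 0.0557]
eef_rot: [[0.099, 0.995, -0.001], [0.995, -0.099, 0.0], [0.0, -0.001, -1.0]]
ft_force: [-16.2, -10.9, 8.6]
opening: 0.533
finger_force: 12.0
```

Call:
apply_moves:
  motion:
    - [[0, 0, 0, 0, 0, 0, 0.6], [0, 0, 0, 0, 0, 0, 0.6], [0, 0, 0, 0, 0, 0, 0.6], [0, 0, 0, 0, 0, 0, 0.6]]
  newtons: 40

```text
time: 16.9
ee_pos: [0.5057, -0.3462, 0.0557]
eef_rot: [[0.099, 0.995, -0.001], [0.995, -0.099, 0.0], [0.0, -0.001, -1.0]]
ft_force: [-16.9, -9.4, 8.1]
opening: 0.528
finger_force: 40.0
```

```bash
python3 - <<'E'
from h import *
delta((.5057,-.3463),.0557,-.098,1); print(env.observe()["moment"])
s=env.snapshot("scene"); 
ex=np.zeros((384,512),np.uint8); ex[:190]=1; ex[:,:277]=1
print(fit(s,BLOCK,[.5067,-.3446,-.1],(272,208,26,34),z0=.012,excl=ex.astype(bool)))
E
```

```text
pos [ 0.5057 -0.3462  0.0557] yang -5.68 tilt [ 0.    -0.001 -1.   ] F [-16.9  -9.4   8.1] grip 40.0 49.6 t 16.9
tool shift [-0.0001  0.      0.    ] turn z -0.0012
[-0.0001, 0.0, 0.0] -0.0012
[-2.34325254  3.84423516  0.27540272]
(array([ 0.50949541, -0.34946021, -0.10551554]), np.float64(1.5220438054445256))
```

Call:
apply_moves:
  motion:
    - [[0.0006, 0, 0, 0, 0, 0, 0.6], [0.0004, 0, 0, 0, 0, 0, 0.6], [0, 0, 0, 0, 0, 0, 0.6], [0, 0, 0, 0, 0, 0, 0.6], [0, 0, 0, 0, 0, 0, 0.6]]

```text
time: 17.58
ee_pos: [0.5057, -0.3461, 0.0558]
eef_rot: [[0.1, 0.995, -0.001], [0.995, -0.1, -0.001], [-0.001, -0.001, -1.0]]
ft_force: [-15.5, -14.7, 6.9]
opening: 0.53
finger_force: 40.0
```

Both presses are steady at about 15 N each, the block is level, and about 10 N of load sits on the plate. Handing in.

```bash
python3 -c "
from station import env
print(env.hand_in())"
```

```text
the job is handed in; nothing more can be done
None
```

I handed the job in with the well block flat on the stage, still gripped at 40 N and pressed against both stop bars at about 15 N each. It took under 18 s of the 64 s allowed; the hand-in returned no verdict.

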